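Press an angle home under a jig lip

TASK

Drive the drilling jig's raised stop pin fully down with the mallet, then put the mallet back on the bench, clear of the jig. Take the large aluminium angle by its upright flange, slide its flat foot in under the jig's lip until it has pushed the hidden sprung stop well back, and finish while still holding it there, pressed fully home for drilling. Leave everything else on the bench where it is.

Things in the scene. Friction and masses are not known exactly. Their poses are not given: they have to be found in the camera images.
- jig: Drilling jig bolted to the bench, steel, 220 (x) x 112 (y) mm. Origin: centre of its underside; x points from the open entry end to the lip end, z up. Bed 20 mm above the bench, open from above at x below 20. On it two runners along x, 8 mm wide, centred at y = -34 and 34, from x = -105, tops 24 mm above the bench: the angle's foot slides on them.
- lip_edge (a point): Middle of the lip's front lower edge: x = 20, y = 0, 36 mm above the bench in the jig's frame; axes as the jig's. The lip is a steel plate 112 mm wide from here to x = 105, top 44 mm above the bench (screw heads 50). Under it is a pocket 84 mm wide (y = -42 to 42), 12 mm high over the runners, closed at x = 85, holding the sprung stop.
- pin (a joint): How far the stop pin has been driven down, m: 0 is fully up (top 18 mm above the bed, 38 mm above the bench), 0.018 is flush with the bed. It starts at 0 to 0.004, takes about 7 N plus a little more when driven fast, and stays where it is left. While it stands up it blocks the angle.
- pin_top (a point): Centre of the top of the stop pin, a round steel pin of 14 mm diameter between the runners at x = -18 mm, y = 0 of the jig, 38 mm in front of the lip.
- stop (a joint): How far the sprung stop under the lip is pushed back, m: 0 is at rest, 0.012 is its hard end. Spring: 3 N at first touch, about 7 N at 0.010; it pushes the angle back out when that is let go.
- stop_face (a point): Centre of the front face of the sprung stop, a bar 80 mm wide and 10 mm high under the lip, 30 mm above the bench; at rest it lies 35 mm behind the lip's front edge. Hidden from above; its thin rod comes out through the back of the jig as it is pushed.
- mallet: Mallet, 0.32 kg give or take a third, standing on one striking face. Head: black upright cylinder, 44 mm diameter, 80 mm tall. Level wooden handle at mid height, 22 mm wide, 26 mm high, reaching 153 mm from the head's axis along the mallet's -x. Origin: centre of the lower striking face; z up along the head.
- mallet_head (a point): Centre of the mallet's head, 40 mm above the origin.
- mallet_grip (a point): A point on the handle's centre line, 45 mm from the head's axis and 40 mm above the lower face; fingers close across the handle (the mallet's y).
- angle: The large aluminium angle, 0.18 kg give or take a third, standing on its foot. Foot 90 (x) x 70 (y) x 6 mm. Upright flange at its -x end, 8 mm thick (x = -45 to -37), 70 mm wide, up to 66 mm above the underside. Origin: centre of the foot's underside; x points from the flange to the free front edge (nose) that goes under the lip.
- angle_nose (a point): Middle of the foot's front edge, 45 mm ahead of the angle's origin, 3 mm above its underside. Axes as the angle's.
- angle_flange (a point): A point in the middle of the flange to grip: 41 mm behind the origin, 45 mm above the underside; fingers close along the angle's x.
- air_drill: Bystander: aluminium air drill with black grip lying flat, 155 x 120 x 42 mm. Origin at its underside.
- small_angle: Bystander: much smaller aluminium angle, 45 x 30 mm, 40 mm high. Origin at the centre of its underside.
- wood_block: Bystander: wooden block 110 x 90 x 45 mm. Origin at the centre of its underside.
- form_board: Bystander: brown board with a hole, 120 x 100 x 12 mm. Origin at the centre of its underside.
- screwdriver: Bystander: screwdriver lying on the bench. Origin at its underside.
- oil_can: Bystander: small plain steel can, 44 mm diameter, 75 mm tall. Origin at the centre of its underside.
- steel_bar: Bystander: steel bar 140 x 18 x 8 mm. Origin at the centre of its underside.
Not all that is in view belongs to the job. Leave any green look-alike of the angle alone.

How it is judged:
On the way, in this order (a step that is already met when the one before it is completed fails the run):
1. the stop pin is driven down with the mallet (value of joint pin above 0.015 m), for 0.1 s.
2. the mallet is back on the bench, released, clear of the jig (height (world z) of mallet_head below 0.05 m and linear speed of mallet below 0.03 m/s and contact force between the fingers and mallet below 0.1 N and contact force between mallet and jig below 0.1 N), for 0.2 s.
At the end, for the whole second after the job is handed in: Pin at least 15 mm down; angle held in the fingers, nose at least 38 mm behind the lip edge, stop pushed back over 6 mm with over 2 N, angle straight to the jig and flat within 0.15 rad; mallet at rest on the bench, touching neither jig nor fingers (all of step 2 and value of joint pin above 0.015 m and value of joint stop above 0.006 m and contact force between angle and stop above 2 N and contact force between the fingers and angle above 1 N and x of angle_nose in the frame of lip_edge above 0.038 m and angle between the x axis of angle and the x axis of jig, either way round below 0.15 rad and angle between angle's own z axis and vertical below 0.15 rad); the arm keeps its last pose, push and grip.
It fails at once if the pin is moved down by the gripper, the arm or the angle instead of the mallet (velocity of joint pin above 0.01 m/s and contact force between any of the fingers, the arm, angle and pin above 1 N).
It fails at once if a bystander is moved more than 30 mm (distance of any of air_drill, small_angle, wood_block, form_board, screwdriver, oil_can, steel_bar from where it was at the start of the episode above 0.03 m).
It also fails if it takes over 58 s, if anything falls off the work surface, if the arm or the gripper's body presses on something with over 40 N, if the wrist force passes 120 N, or if a joint passes its speed limit or range.

ROBOT

A 6-joint arm with a two-finger parallel gripper is mounted at the origin on the work surface. World frame = base frame: x ahead of the robot, y to its left, z up, the work surface at z = 0. Lengths are in m, angles in rad, forces in N, time in s.
With the tool pointing down it reaches from about 0.225 to 0.875 m from the base axis. Payload 3.4 kg.
Tool frame: the origin (TCP) lies at the very end of the fingers, on their centre line; the grasp point (between the pads) lies 19 mm behind it; z points along the fingers, y is the direction in which the jaws open and shut (so a half turn about z gives the same grasp; the last joint's range is limited). The gripper opens to 85 mm and grips with 20 to 120 N. Pads are 22 mm wide; open, the fingers measure 114 mm over their backs; the gripper's body (76 mm by 85 mm) begins 54 mm behind the grasp point. The pads swing forward as they close: fully open they stand 13 mm farther back than shut.
Start: joints at [-1.424, 0.276, 1.505, -0, 1.361, -0.121], TCP at [0.152, -0.555, 0.231] pointing down, gripper open.
Joint ranges: [-2.89, 2.89], [-0.75, 2.08], [0.22, 2.7], [-1.18, 4.32], [0.11, 2.71], [-2.7, 2.7]. Speed limits (rad/s): [2.57, 2.57, 3.14, 3.14, 3.14, 3.14].

INTERFACE

Orientations are given as a unit quaternion [w, x, y, z].
In Python, from rig import manip gives the robot as it stands. The module is installed in compiled form; this text tells all that it offers.
- The arm moves only by the tool carry_out, never from a script. Its argument "moves" is one flat list of numbers, 5 for each row, row after row: the opening in per cent of the stroke, from 0 (shut) to 100 (fully open), then the shift along the world's x, y, z in cm, then the turn about the world's z in rad. A call has exactly 10 rows; each row shifts and turns the commanded pose from where the row before left it; what a row does not reach is not made up. A row lasts 1/10 s, in which the tool goes at most 50 mm and 8.59 degrees, less where a joint would pass 70% of its speed; a pose out of reach is approached as far as the arm can. A call is refused whole if a number of a shift passes 5 or a number of a turn 0.15, either way. A call with a gripper value outside its range is refused whole. The fingers move at their own pace and stop on an object; "squeeze" is the grip in N (left out, the last holds). Time passes only in rows, so rows that do not move let the fingers close, or fill a call up. It gives the time, the measured TCP pose, the force and the opening at its end, in the units of the state.
- manip.get_state(): the state, without advancing time (a new reading comes with each control period).
- manip.get_image(name): name is "scene" or "top" or "wrist"; returns the picture (480x640x3 uint8, red, green, blue); there is no depth.
- manip.camera_info(name): a dict with "fov_y" (degrees; the focal length in pixels is half the picture's height over the tangent of half this angle, whatever the lens; pixels are square), "cx", "cy" (the principal point, pixels), "dist" ([k1, k2, p1, p2, k3] as OpenCV has them; the pictures are not rectified), "rvec" (rotation vector, rad) and "tvec" (3), from world to camera coordinates, as OpenCV has them; the wrist camera has in their place "hand_eye" (4x4, takes a point from camera to tool coordinates, whose origin is the TCP and whose axes are the flange's). Camera axes: x right, y down, z forward; pixel columns grow to the right and rows downward; lengths in m; the calibration is good to about 2 mm. A picture is of the moment at which its call begins: read the wrist's pose just before it. camera_info takes no time and is no camera call.
- manip.sign_off(): hands the job in, once; it reports no verdict.
The state is a dict: "clock": time; "qpos": joint angles; "qd": joint speeds; "effort": joint torques, N m; "position": TCP position; "ee_rot": TCP orientation; "contact_force": force on the tool from outside, world axes, zero at the start; "moment": the same for the moment, N m; "width": finger opening in m.
Only numpy, scipy, OpenCV 4.12 (cv2) and the standard library are available. Lean on these libraries where they do the work, as an engineer would, in place of code of your own. Each camera call takes 0.05 s, during which the arm holds its last target. There are 200 camera calls.

## Working session

There is one attempt and no reset: what is moved stays moved. The work goes in short steps, Python scripts to look and compute and a tool call to move; the robot and the scene stay as the last step left them, time stands still between calls to the robot, and variables do not carry over. Pictures are saved under pics/ and viewed, about 8 in all and at most 12, crops included, and the job is handed in when it is done.

Besides the shell and the picture viewer there is one more tool, called after ">>>" by a JSON object that holds its "op" and its "data", one argument or row to a line. carry_out: Moves the arm, as the interface text tells. Its arguments: {"type":"object","properties":{"moves":{"type":"array","items":{"type":"number"}},"squeeze":{"type":"number"}},"required":["moves"]}

```bash
mkdir -p pics; python3 - <<'E'
from rig import manip
import cv2
s=manip.get_state();print(s)
for n in("top","scene","wrist"):
    print(n,manip.camera_info(n))
for n in("top","scene"):
    cv2.imwrite(f"pics/{n}0.png",manip.get_image(n)[...,::-1])
E
```

```text
{'clock': 0.0, 'qpos': array([-1.42400263e+00,  2.76587004e-01,  1.50615096e+00,  1.33866472e-05,
        1.36069514e+00, -1.20989364e-01]), 'qd': array([ 1.07221566e-03, -3.54770748e-04,  1.76550163e-04,  9.64128004e-04,
        2.36932605e-05,  1.28068579e-03]), 'effort': array([-3.59435571e-04, -4.16772902e+01, -2.45808417e+01,  8.96043218e-06,
        1.10517000e-02,  3.81998476e-06]), 'position': array([ 0.15206797, -0.55397113,  0.23043717]), 'ee_rot': array([-9.20228650e-04,  9.91049679e-01,  1.33490397e-01, -5.32820703e-06]), 'contact_force': array([ 1.04715813, -0.81214107,  0.3406394 ]), 'moment': array([ 0.018279  , -0.01220497, -0.02682362]), 'width': 0.08553168761093631}
top {'fov_y': 43.46838691610488, 'cx': 320.43430845784343, 'cy': 243.32309286854937, 'dist': array([-0.12754255,  0.        ,  0.        ,  0.        ,  0.        ]), 'rvec': array([ 2.14978977, -2.136284  ,  0.15629886]), 'tvec': array([-0.01636639,  0.53924696,  1.33483876])}
scene {'fov_y': 45.09582116433223, 'cx': 318.9403784547913, 'cy': 241.6084062591667, 'dist': array([0.04282364, 0.        , 0.        , 0.        , 0.        ]), 'rvec': array([ 0.77736325,  2.72634297, -0.91733307]), 'tvec': array([ 0.46584575, -0.17087701,  1.59697104])}
wrist {'fov_y': 66.13374666005735, 'cx': 321.113127380798, 'cy': 234.5678864934051, 'dist': array([-0.05471728,  0.        ,  0.        ,  0.        ,  0.        ]), 'hand_eye': array([[ 1.01465561e-03, -9.63346574e-01, -2.68257989e-01,
         6.75098913e-02],
       [ 9.99999485e-01,  9.70483189e-04,  2.97263950e-04,
         5.04590678e-05],
       [-2.60283393e-05, -2.68258152e-01,  9.63347063e-01,
        -1.43204080e-01],
       [ 0.00000000e+00,  0.00000000e+00,  0.00000000e+00,
         1.00000000e+00]])}
```

View pics/top0.png

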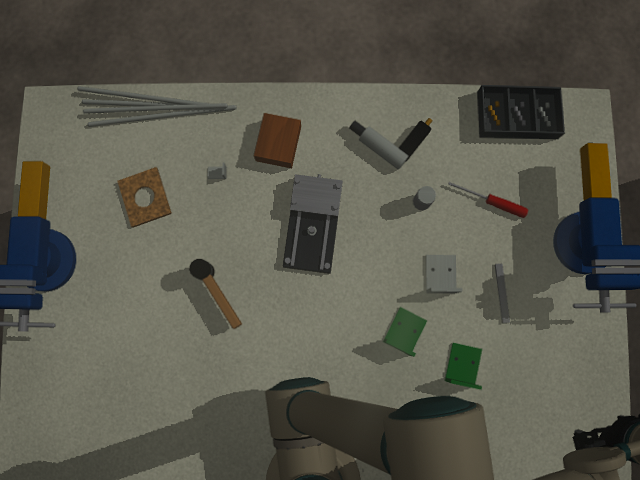

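View pics/scene0.png

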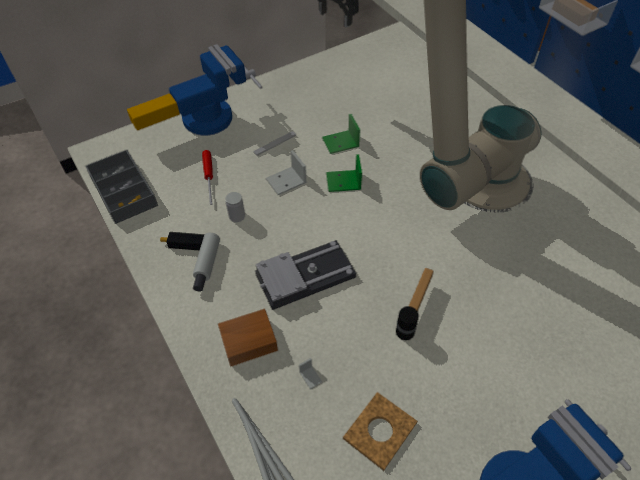

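The top view shows the jig at (313,223) with its lip end up. The mallet head is at (202,269), with the handle running to (236,325). The grey angle is at (440,273) with its flange at the bottom, (440,291). The two green ones are look-alikes. I'll enlarge the area for corner picking.

```bash
cat > h.py <<'E'
import numpy as np, cv2
from rig import manip
from scipy.spatial.transform import Rotation as R
def cam(n,s=None):
    c=manip.camera_info(n); f=240/np.tan(np.radians(c["fov_y"])/2)
    K=np.array([[f,0,c["cx"]],[0,f,c["cy"]],[0,0,1]])
    if "rvec" in c: Rm=cv2.Rodrigues(c["rvec"])[0]; t=c["tvec"]
    else:
        q=s["ee_rot"]; T=np.eye(4); T[:3,:3]=R.from_quat([*q[1:],q[0]]).as_matrix(); T[:3,3]=s["position"]
        M=np.linalg.inv(T@c["hand_eye"]); Rm=M[:3,:3]; t=M[:3,3]
    return K,c["dist"],Rm,t
def p2w(C,uv,z):
    K,d,Rm,t=C
    n=cv2.undistortPoints(np.array(uv,float).reshape(-1,1,2),K,d).reshape(-1,2)
    r=np.c_[n,np.ones(len(n))]@Rm; o=-Rm.T@t
    return o+r*((np.broadcast_to(z,len(n))-o[2])/r[:,2])[:,None]
def w2p(C,P):
    K,d,Rm,t=C
    return cv2.projectPoints(np.array(P,float).reshape(-1,1,3),cv2.Rodrigues(Rm)[0],t,K,d)[0].reshape(-1,2)
def place(P,x,y,a,z=0):
    c,s=np.cos(a),np.sin(a); P=np.array(P,float)
    return np.c_[x+c*P[:,0]-s*P[:,1],y+s*P[:,0]+c*P[:,1],z+P[:,2]]
E
python3 - <<'E'
from h import *
C=cam("top")
print(p2w(C,[(311,231),(292,177),(341,179),(285,270),(330,273),(202,268),(238,326),(440,256),(457,291),(425,291),(424,256),(456,256)],[.038,.044,.044,.02,.02,.08,.053,.006,.066,.066,.006,.006]).round(4))
im=cv2.imread("pics/top0.png")
cv2.imwrite("pics/crop.png",cv2.resize(im[165:335,180:470],None,fx=2.75,fy=2.75,interpolation=cv2.INTER_CUBIC))
E
```

```text
[[ 0.5681  0.0089  0.038 ]
 [ 0.6939  0.054   0.044 ]
 [ 0.6898 -0.0597  0.044 ]
 [ 0.4797  0.0683  0.02  ]
 [ 0.4734 -0.0354  0.02  ]
 [ 0.4765  0.2489  0.08  ]
 [ 0.3501  0.1694  0.053 ]
 [ 0.5161 -0.2934  0.006 ]
 [ 0.4299 -0.3182  0.066 ]
 [ 0.4297 -0.2462  0.066 ]
 [ 0.5159 -0.2556  0.006 ]
 [ 0.5163 -0.3313  0.006 ]]
```

View pics/crop.png

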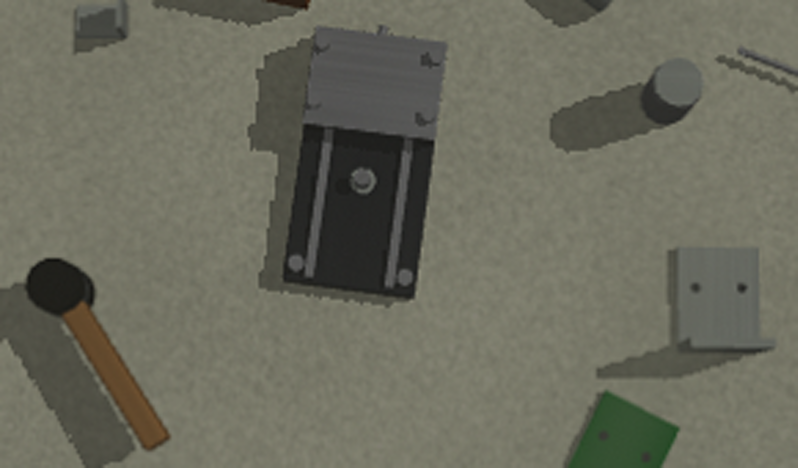

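```bash
cat > fit.py <<'E'
from h import *
from scipy.optimize import least_squares
C=cam("top")
def fit(name,P,uv,x0):
    uv=(np.array(uv,float)+.5)/2.75-.5+[180,165]
    r=least_squares(lambda v:(w2p(C,place(P,*v))-uv).ravel(),x0,loss="soft_l1")
    print(name,r.x.round(4),"res",(w2p(C,place(P,*r.x))-uv).round(1).tolist())
    return r.x
J=fit("jig",[(105,56,44),(105,-56,44),(20,-56,44),(20,56,44),(-110,56,20),(-110,-56,20),(-18,0,37)] and np.array([(105,56,44),(105,-56,44),(20,-56,44),(20,56,44),(-110,56,20),(-110,-56,20),(-18,0,37)])/1e3,
 [(317,27),(446,42),(434,140),(303,125),(284,283),(414,298),(363,179)],[.585,.005,0])
M=fit("mallet",np.array([(0,0,80),(-153,11,53),(-153,-11,53)])/1e3,[(54,285),(147,450),(169,436)],[.476,.249,.6])
A=fit("angle",np.array([(45,35,6),(45,-35,6),(-45,35,66),(-45,-35,66)])/1e3,[(678,247),(758,248),(690,349),(775,347)],[.47,-.29,0])
for n,o,p in(("pin",J,(-.018,0,.038)),("lip",J,(.02,0,.036)),("grip",M,(-.045,0,.04)),("flange",A,(-.041,0,.045)),("nose",A,(.045,0,.003))):
    print(n,place([p],*o).round(4))
E
sed -i 's/^J=fit("jig",.* and /J=fit("jig",/' fit.py; python3 fit.py
```

```text
jig [ 0.5891  0.0054 -0.1168] res [[-0.7, -0.0], [0.4, 0.3], [0.4, 0.4], [-0.4, -0.0], [-0.3, -0.5], [0.7, -0.0], [-0.1, -0.1]]
mallet [0.4772 0.2558 0.588 ] res [[-0.4, -0.7], [0.0, 0.5], [0.3, 0.1]]
angle [ 0.4743 -0.2944 -0.0089] res [[-0.5, -0.0], [0.0, 0.0], [0.1, -0.5], [0.3, 0.6]]
pin [[0.5713 0.0075 0.038 ]]
lip [[0.609 0.003 0.036]]
grip [[0.4398 0.2309 0.04  ]]
flange [[ 0.4333 -0.294   0.045 ]]
nose [[ 0.5193 -0.2948  0.003 ]]
```

>>> {"op": "carry_out", "data": {
  "moves": [100, 1.4, 3.9, 0, 0.016, 100, 1.4, 3.9, 0, 0.016, 100, 1.4, 3.9, 0, 0.016, 100, 1.4, 3.9, 0, 0.016, 100, 1.4, 3.9, 0, 0.016, 100, 1.4, 3.9, 0, 0.016, 100, 1.4, 3.9, 0, 0.016, 100, 1.4, 3.9, 0, 0.016, 100, 1.4, 3.9, 0, 0.016, 100, 1.4, 3.9, 0, 0.016],
  "squeeze": 100
}}

```text
clock: 1.1
position: [0.2921, -0.1628, 0.2312]
ee_rot: [0.0, 0.977, 0.212, 0.0]
contact_force: [-0.2, 0.5, -0.3]
width: 0.0855
```

>>> {"op": "carry_out", "data": {
  "moves": [100, 1.6, 4.2, -1, 0.016, 100, 1.6, 4.2, -1, 0.016, 100, 1.6, 4.2, -1, 0.016, 100, 1.6, 4.2, -1, 0.016, 100, 1.6, 4.2, -1, 0.016, 100, 1.6, 4.2, -1, 0.016, 100, 1.6, 4.2, -1, 0.016, 100, 1.6, 4.2, 0, 0.016, 100, 1.0, 3.0, 0, 0.016, 100, 1.0, 2.9, 0, 0.016]
}}

```text
clock: 2.1
position: [0.44, 0.2323, 0.1607]
ee_rot: [0.0, 0.957, 0.291, -0.001]
contact_force: [0.7, -0.8, 0.4]
width: 0.0853
```

>>> {"op": "carry_out", "data": {
  "moves": [100, 0, 0, 0, 0, 100, 0, 0, 0, 0, 100, 0, 0, 0, 0, 100, 0, 0, 0, 0, 100, 0, 0, 0, 0, 100, 0, 0, 0, 0, 100, 0, 0, 0, 0, 100, 0, 0, 0, 0, 100, 0, 0, 0, 0, 100, 0, 0, 0, 0]
}}

```text
clock: 3.1
position: [0.4401, 0.2305, 0.1613]
ee_rot: [0.0, 0.957, 0.29, -0.0]
contact_force: [0.5, -0.7, -0.9]
width: 0.0852
```

```bash
cat > wr.py <<'E'
import sys
from h import *
def shot(name,polys):
    s=manip.get_state(); C=cam("wrist",s); im=manip.get_image("wrist")[...,::-1].copy()
    cv2.imwrite(f"pics/{name}_raw.png",im)
    for P in polys: cv2.polylines(im,[w2p(C,P).round().astype(int)],True,(0,0,255),1)
    cv2.imwrite(f"pics/{name}.png",im); print(s["position"],s["contact_force"],s["width"])
E
python3 - <<'E'
from wr import *
M=(.4772,.2558,.588)
t=np.linspace(0,6.28,40)
shot("w1",[place(np.c_[.022*np.cos(t),.022*np.sin(t),.08+0*t],*M),place([(-.153,.011,.053),(-.022,.011,.053),(-.022,-.011,.053),(-.153,-.011,.053)],*M)])
E
```

```text
[0.44012972 0.23045244 0.16130771] [ 0.46406677 -0.70119737 -0.93806746] 0.08518957697538528
```

View pics/w1.png

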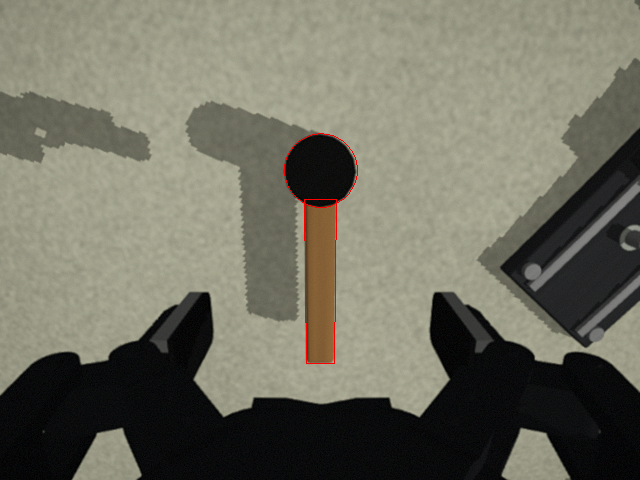

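The overlaid mallet outline matches to about 1 px: head at (321,170), handle end at (320,363). I'll descend and grip.

>>> {"op": "carry_out", "data": {
  "moves": [100, 0, 0, -2, 0, 100, 0, 0, -2, 0, 100, 0, 0, -2, 0, 100, 0, 0, -2, 0, 100, 0, 0, -2, 0, 100, 0, 0, -2, 0, 100, 0, 0, -1, 0, 100, 0, 0, -1, 0, 100, 0, 0, 0, 0, 0, 0, 0, 0, 0],
  "squeeze": 110
}}

```text
clock: 4.15
position: [0.4406, 0.2306, 0.0217]
ee_rot: [0.0, 0.957, 0.29, 0.0]
contact_force: [0.1, 0.3, 0.4]
width: 0.0734
```

>>> {"op": "carry_out", "data": {
  "moves": [0, 0, 0, 0, 0, 0, 0, 0, 0, 0, 0, 0, 0, 0, 0, 0, 0, 0, 0, 0, 0, 0, 0, 0, 0, 0, 0, 0, 0, 0, 0, 0, 0, 0, 0, 0, 0, 0, 0, 0, 0, 0, 0, 1, 0, 0, 0, 0, 1, 0]
}}

```text
clock: 5.15
position: [0.4393, 0.23, 0.0413]
ee_rot: [0.0, 0.957, 0.29, -0.001]
contact_force: [-0.9, -0.1, -3.4]
width: 0.0203
```

>>> {"op": "carry_out", "data": {
  "moves": [0, 0, 0, 2, 0, 0, 0, -0.5, 2, 0, 0, 0.5, -1.5, 2, 0, 0, 1.2, -3, 0, 0, 0, 1.4, -3.6, 0, 0, 0, 1.4, -3.6, 0, 0, 0, 1.4, -3.6, 0, 0, 0, 1.4, -3.6, 0, 0, 0, 1.2, -3, 0, 0, 0, 1.0, -2.4, 0, 0]
}}

```text
clock: 6.15
position: [0.5355, -0.0197, 0.1017]
ee_rot: [0.0, 0.957, 0.289, -0.0]
contact_force: [0.9, -1.0, -4.9]
width: 0.0204
```

>>> {"op": "carry_out", "data": {
  "moves": [0, 0, 0, -0.5, 0, 0, 0, 0, -1, 0, 0, 0, 0, -1, 0, 0, 0, 0, -0.5, 0, 0, 0, 0, 0, 0, 0, 0, 0, 0, 0, 0, 0, 0, 0, 0, 0, 0, 0, 0, 0, 0, 0, 0, 0, 0, 0, 0, 0, 0, 0]
}}

```text
clock: 7.15
position: [0.5353, -0.0176, 0.0716]
ee_rot: [0.0, 0.957, 0.29, 0.0]
contact_force: [0.4, -0.0, -3.5]
width: 0.0207
```

```bash
python3 - <<'E'
from wr import *
s=manip.get_state(); p=s["position"]; a=.588
M=(p[0]+.045*np.cos(a),p[1]+.045*np.sin(a),a,p[2]+.019-.04)
J=(.5891,.0054,-.1168)
t=np.linspace(0,6.28,40); print(M)
shot("w2",[place(np.c_[.022*np.cos(t),.022*np.sin(t),.08+0*t],*M),place(np.c_[.022*np.cos(t),.022*np.sin(t),0*t],*M),
 place(np.c_[-.018+.007*np.cos(t),.007*np.sin(t),.037+0*t],*J),place([(-.11,.056,.02),(.02,.056,.02),(.02,-.056,.02),(-.11,-.056,.02)],*J),place([(.02,.056,.044),(.105,.056,.044),(.105,-.056,.044),(.02,-.056,.044)],*J)])
E
```

```text
(np.float64(0.5727217735361255), np.float64(0.007399045832862675), 0.588, np.float64(0.050564913967320414))
[ 0.53527945 -0.01756237  0.07156491] [ 0.41796074 -0.02000114 -3.53445935] 0.02069522655996661
```

View pics/w2.png

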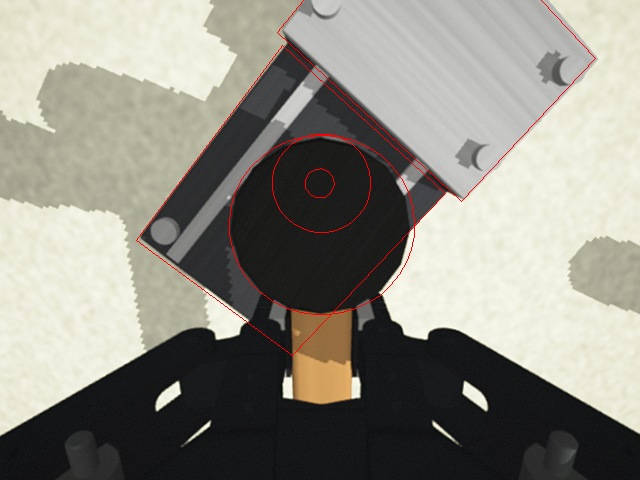

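Jig, pin and head align with the predicted outlines: head over pin, lip edge about 16 mm ahead of the head. Next I'll press the pin down.

>>> {"op": "carry_out", "data": {
  "moves": [0, 0, 0, -0.4, 0, 0, 0, 0, -0.4, 0, 0, 0, 0, -0.4, 0, 0, 0, 0, -0.3, 0, 0, 0, 0, -0.3, 0, 0, 0, 0, -0.3, 0, 0, 0, 0, -0.3, 0, 0, 0, 0, -0.1, 0, 0, 0, 0, 0, 0, 0, 0, 0, 0, 0]
}}

```text
clock: 8.2
position: [0.5349, -0.0176, 0.0461]
ee_rot: [-0.0, 0.957, 0.29, -0.0]
contact_force: [-2.2, -0.7, 0.3]
width: 0.0206
```

>>> {"op": "carry_out", "data": {
  "moves": [0, 0, 0, -0.2, 0, 0, 0, 0, -0.2, 0, 0, 0, 0, -0.1, 0, 0, 0, 0, 0, 0, 0, 0, 0, 0, 0, 0, 0, 0, 0, 0, 0, 0, 0, 0, 0, 0, 0, 0, 0, 0, 0, 0, 0, 0, 0, 0, 0, 0, 0, 0]
}}

```text
clock: 9.2
position: [0.5349, -0.0176, 0.042]
ee_rot: [0.0, 0.957, 0.29, -0.0]
contact_force: [-5.2, -0.9, 9.0]
width: 0.0207
```

>>> {"op": "carry_out", "data": {
  "moves": [0, 0, 0, -0.2, 0, 0, 0, 0, -0.1, 0, 0, 0, 0, 0, 0, 0, 0, 0, 0, 0, 0, 0, 0, 0, 0, 0, 0, 0, 0, 0, 0, 0, 0, 0, 0, 0, 0, 0, 0, 0, 0, 0, 0, 0, 0, 0, 0, 0, 0, 0]
}}

```text
clock: 10.2
position: [0.5348, -0.0177, 0.0418]
ee_rot: [0.0, 0.957, 0.29, 0.0]
contact_force: [-11.7, -1.7, 27.6]
width: 0.0207
```

```bash
python3 - <<'E'
from wr import *
shot("w3",[])
E
```

```text
[ 0.53475898 -0.01773347  0.04180116] [-11.68341134  -1.67753148  27.6378168 ] 0.020673615687978274
```

View pics/w3.png

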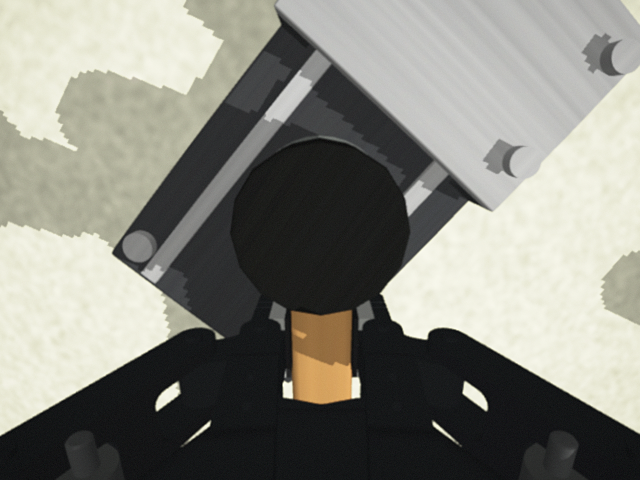

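Pressing on gives a sharp force rise (about 31 N net) at z ≈ 0.042, so the head is bottomed on the bed. I'll lift and return the mallet.

>>> {"op": "carry_out", "data": {
  "moves": [0, 0, 0, 0.5, 0, 0, 0, 0, 1.5, 0, 0, 0, 0, 2, 0, 0, 0, 0, 2, 0, 0, 0, 0, 1, 0, 0, -0.8, 2, 0, 0, 0, -1.2, 3.2, 0, 0, 0, -1.4, 3.6, 0, 0, 0, -1.4, 3.6, 0, 0, 0, -1.4, 3.6, 0, 0]
}}

```text
clock: 11.25
position: [0.4725, 0.1439, 0.1074]
ee_rot: [-0.0, 0.957, 0.289, -0.0]
contact_force: [0.8, 0.2, -3.5]
width: 0.0202
```

>>> {"op": "carry_out", "data": {
  "moves": [0, -1.4, 3.6, 0, 0, 0, -1.2, 3.2, 0, 0, 0, -0.7, 2, -1, 0, 0, 0, 0, -2, 0, 0, 0, 0, -2, 0, 0, 0, 0, -1, 0, 0, 0, 0, -0.5, 0, 0, 0, 0, 0, 0, 0, 0, 0, 0, 0, 0, 0, 0, 0, 0]
}}

```text
clock: 12.25
position: [0.441, 0.2306, 0.0441]
ee_rot: [-0.0, 0.957, 0.289, 0.001]
contact_force: [-0.4, -0.2, -4.3]
width: 0.0202
```

>>> {"op": "carry_out", "data": {
  "moves": [0, 0, 0, -1, 0, 0, 0, 0, -0.6, 0, 0, 0, 0, -0.3, 0, 0, 0, 0, -0.2, 0, 0, 0, 0, -0.1, 0, 0, 0, 0, 0, 0, 0, 0, 0, 0, 0, 0, 0, 0, 0, 0, 0, 0, 0, 0, 0, 0, 0, 0, 0, 0]
}}

```text
clock: 13.25
position: [0.4395, 0.2302, 0.0221]
ee_rot: [0.0, 0.957, 0.29, -0.0]
contact_force: [-3.9, -2.2, 4.3]
width: 0.0203
```

>>> {"op": "carry_out", "data": {
  "moves": [100, 0, 0, 0, 0, 100, 0, 0, 0, 0, 100, 0, 0, 0, 0, 100, 0, 0, 0, 0, 100, 0, 0, 0, 0, 100, 0, 0, 2, 0, 100, 0, 0, 3, 0, 100, 0, 0, 4, 0, 100, 0, 0, 4, 0, 100, 0, 0, 4, 0],
  "squeeze": 60
}}

```text
clock: 14.25
position: [0.4399, 0.2304, 0.1928]
ee_rot: [0.0, 0.957, 0.29, -0.0]
contact_force: [0.2, 0.5, -1.3]
width: 0.0854
```

```bash
python3 - <<'E'
from h import *
s=manip.get_state(); print(s["position"],s["qpos"].round(2),s["width"])
im=manip.get_image("wrist")[...,::-1]; t=manip.get_image("top")[...,::-1]
cv2.imwrite("pics/c4.png",np.hstack([cv2.resize(im,(400,300)),cv2.resize(t[165:345,180:420],(400,300))]))
E
```

```text
[0.43988205 0.23037965 0.19284675] [ 0.34  0.18  1.73 -0.    1.23  1.33] 0.08542942951478984
```

View pics/c4.png

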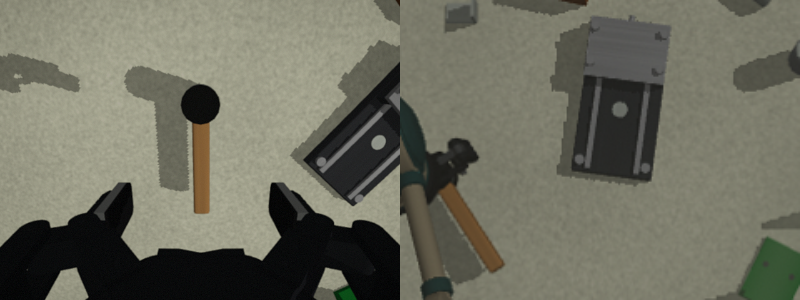

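The pin is flush (no side face or shadow), and the mallet stands upright, released, where it was. Now to the angle.

>>> {"op": "carry_out", "data": {
  "moves": [60, 0, -2, 0, 0.09, 60, 0, -4, 0, 0.1, 60, 0, -4, 0, 0.1, 60, 0, -4, 0, 0.1, 60, 0, -4, 0, 0.1, 60, 0, -4, 0, 0.1, 60, 0, -4, 0, 0.1, 60, 0, -4, 0, 0.1, 60, 0, -4, 0, 0.1, 60, 0, -4, 0, 0.08]
}}

```text
clock: 15.35
position: [0.4395, -0.1509, 0.1905]
ee_rot: [-0.0, 0.711, 0.704, -0.0]
contact_force: [-0.2, -0.1, 0.6]
width: 0.0514
```

>>> {"op": "carry_out", "data": {
  "moves": [60, -0.1, -4, -1, 0, 60, -0.1, -4, -1, 0, 60, -0.1, -3.4, -1, 0, 60, -0.1, -2, -1, 0, 60, -0.2, -1, 0, 0, 60, 0, 0, 0, 0, 60, 0, 0, 0, 0, 60, 0, 0, 0, 0, 60, 0, 0, 0, 0, 60, 0, 0, 0, 0]
}}

```text
clock: 16.35
position: [0.4344, -0.2928, 0.1518]
ee_rot: [0.0, 0.711, 0.703, 0.0]
contact_force: [-1.2, 0.3, -0.6]
width: 0.0515
```

```bash
python3 - <<'E'
from wr import *
print(manip.get_state()["ee_rot"])
A=(.4743,-.2944,-.0089)
shot("w5",[place(np.array([(-37,35,6),(45,35,6),(45,-35,6),(-37,-35,6)])/1e3,*A),place(np.array([(-37,35,66),(-45,35,66),(-45,-35,66),(-37,-35,66)])/1e3,*A)])
E
```

```text
[3.93269319e-04 7.11277580e-01 7.02911118e-01 9.90742076e-05]
[ 0.43441985 -0.29281882  0.15179042] [-1.15877489  0.31628149 -0.55226837] 0.051479625735032945
```

View pics/w5.png

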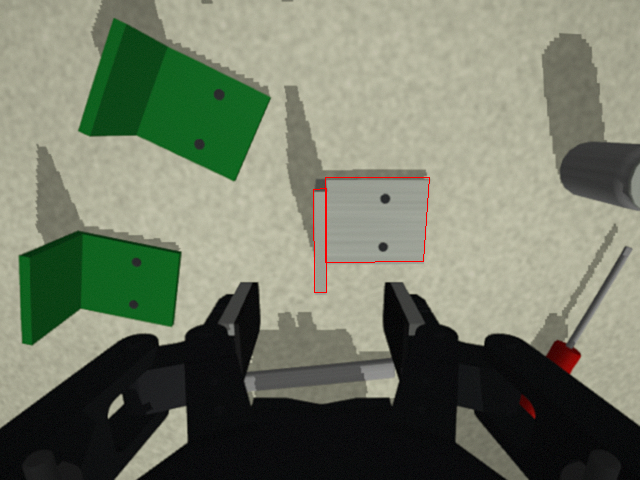

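The overlay matches the grey angle (flange top at (320,240), foot to (428,220)). I'll descend and grip.

>>> {"op": "carry_out", "data": {
  "moves": [60, -0.1, -0.1, -2, 0, 60, 0, 0, -2, 0, 60, 0, 0, -2, 0, 60, 0, 0, -2, 0, 60, 0, 0, -2, 0, 60, 0, 0, -1.6, 0, 60, 0, 0, -1, 0, 60, 0, 0, 0, 0, 0, 0, 0, 0, 0, 0, 0, 0, 0, 0],
  "squeeze": 80
}}

```text
clock: 17.4
position: [0.4338, -0.295, 0.0262]
ee_rot: [0.001, 0.712, 0.703, 0.0]
contact_force: [0.1, -0.3, 0.3]
width: 0.0229
```

>>> {"op": "carry_out", "data": {
  "moves": [0, 0, 0, 0, 0, 0, 0, 0, 0, 0, 0, 0, 0, 0, 0, 0, 0, 0, 0, 0, 0, 0, 0, 0, 0, 0, 0, 0, 0, 0, 0, 0, 0, 1, 0, 0, 0, 0, 1, 0, 0, 0, 0, 1, 0, 0, 0, 0, 2, 0]
}}

```text
clock: 18.4
position: [0.4321, -0.2937, 0.0752]
ee_rot: [-0.002, 0.712, 0.702, -0.0]
contact_force: [-0.5, -0.0, -2.3]
width: 0.0072
```

>>> {"op": "carry_out", "data": {
  "moves": [0, 0, 1, 2, 0, 0, 0.4, 3, 1.5, -0.012, 0, 0.8, 3.6, 0, -0.012, 0, 0.8, 3.6, 0, -0.012, 0, 0.8, 3.6, 0, -0.012, 0, 0.8, 3.6, 0, -0.012, 0, 0.8, 3.6, 0, -0.012, 0, 0.8, 3.6, 0, -0.012, 0, 0.8, 3.2, 0, -0.012, 0, 0.5, 2.2, 0, -0.012]
}}

```text
clock: 19.4
position: [0.4983, 0.0176, 0.111]
ee_rot: [0.0, 0.748, 0.663, 0.0]
contact_force: [0.2, -0.8, -2.0]
width: 0.0072
```

>>> {"op": "carry_out", "data": {
  "moves": [0, 0, 0, -1, 0, 0, 0, 0, -1, 0, 0, 0, 0, 0, 0, 0, 0, 0, 0, 0, 0, 0, 0, 0, 0, 0, 0, 0, 0, 0, 0, 0, 0, 0, 0, 0, 0, 0, 0, 0, 0, 0, 0, 0, 0, 0, 0, 0, 0, 0]
}}

```text
clock: 20.4
position: [0.4982, 0.0155, 0.0904]
ee_rot: [0.0, 0.749, 0.663, 0.0]
contact_force: [0.2, -0.3, -2.7]
width: 0.007
```

```bash
cat > chk.py <<'E'
import sys
from wr import *
s=manip.get_state(); p=s["position"]; q=s["ee_rot"]
m=R.from_quat([*q[1:],q[0]]).as_matrix(); a=np.arctan2(m[1,1],m[0,1])
J=(.5891,.0054,-.1168); u=np.array([np.cos(J[2]),np.sin(J[2])]); v=np.array([-u[1],u[0]])
A=(*(p[:2]+.041*np.array([np.cos(a),np.sin(a)])),a,p[2]-.026)
d=p[:2]-J[:2]; print("yaw",a.round(4),"tcp in jig",(d@u).round(4),(d@v).round(4),"z",p[2].round(4),"nose past lip",(d@u+.086-.02).round(4))
C=cam("wrist",s)
shot(sys.argv[1],[place(np.array([(-37,35,6),(45,35,6),(45,-35,6),(-37,-35,6)])/1e3,*A),
 place([(-.11,.056,.02),(.02,.056,.02),(.02,-.056,.02),(-.11,-.056,.02)],*J),place([(.02,.056,.044),(.105,.056,.044),(.105,-.056,.044),(.02,-.056,.044)],*J)])
E
python3 chk.py w6
```

```text
yaw -0.121 tcp in jig -0.0915 -0.0006 z 0.0904 nose past lip -0.0255
[0.49817614 0.01547806 0.09040114] [ 0.21859823 -0.32820724 -2.68824944] 0.00696891922919161
```

View pics/w6.png

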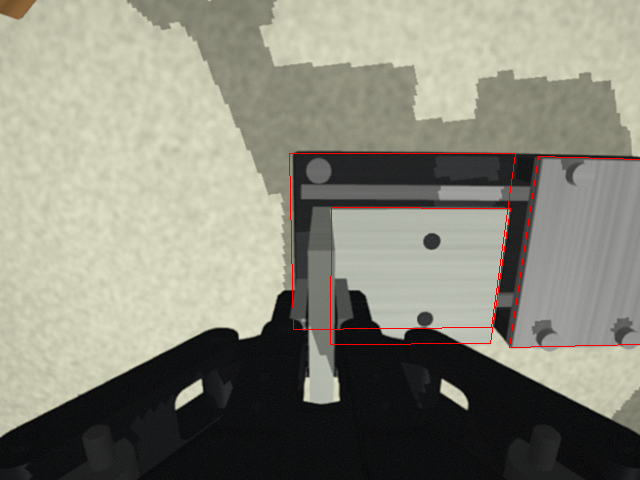

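Angle, jig and lip outlines all match (nose edge (500,270), lip edge (525,250)), aligned within 5 mrad and 1 mm. I'll lower and start the entry.

>>> {"op": "carry_out", "data": {
  "moves": [0, 0, 0, -1, 0, 0, 0, 0, -1, 0, 0, 0, 0, -1, 0.004, 0, 0, 0, -0.8, 0, 0, 0, 0, 0, 0, 0, 0.6, -0.07, 0, 0, 0, 0.6, -0.07, 0, 0, 0, 0.6, -0.07, 0, 0, 0, 0.6, -0.07, 0, 0, 0, 0, 0, 0, 0]
}}

```text
clock: 21.45
position: [0.5238, 0.0124, 0.0525]
ee_rot: [0.001, 0.747, 0.664, 0.001]
contact_force: [0.6, -0.5, -2.6]
width: 0.007
```

>>> {"op": "carry_out", "data": {
  "moves": [0, 0.4, -0.05, 0, 0, 0, 0.4, -0.05, 0, 0, 0, 0.4, -0.05, 0, 0, 0, 0.4, -0.05, 0, 0, 0, 0.4, -0.05, 0, 0, 0, 0.4, -0.05, 0, 0, 0, 0.4, -0.05, 0, 0, 0, 0, 0, 0, 0, 0, 0, 0, 0, 0, 0, 0, 0, 0, 0]
}}

```text
clock: 22.45
position: [0.5498, 0.0092, 0.0522]
ee_rot: [-0.0, 0.747, 0.665, -0.0]
contact_force: [0.4, 0.4, -1.9]
width: 0.0072
```

>>> {"op": "carry_out", "data": {
  "moves": [0, 0, 0, -0.1, 0, 0, 0, 0, -0.1, 0, 0, 0.3, -0.04, 0, 0, 0, 0.3, -0.04, 0, 0, 0, 0.3, -0.03, 0, 0, 0, 0.3, -0.04, 0, 0, 0, 0.3, -0.03, 0, 0, 0, 0, 0, 0, 0, 0, 0, 0, 0, 0, 0, 0, 0, 0, 0]
}}

```text
clock: 23.45
position: [0.5614, 0.0079, 0.0506]
ee_rot: [-0.003, 0.747, 0.664, -0.003]
contact_force: [-9.5, 0.3, 6.8]
width: 0.0072
```

```bash
python3 chk.py w7
```

```text
yaw -0.1172 tcp in jig -0.0279 -0.0007 z 0.0506 nose past lip 0.0381
[0.56135322 0.00791981 0.05058356] [-9.45921682  0.30881346  6.83241513] 0.007187696670434866
```

>>> {"op": "carry_out", "data": {
  "moves": [0, 0, 0, 0.1, 0, 0, 0.2, -0.02, 0, 0, 0, 0.2, -0.03, 0, 0, 0, 0.2, -0.02, 0, 0, 0, 0.2, -0.02, 0, 0, 0, 0.2, -0.03, 0, 0, 0, 0, 0, 0, 0, 0, 0, 0, 0, 0, 0, 0, 0, 0, 0, 0, 0, 0, 0, 0]
}}

```text
clock: 24.5
position: [0.5699, 0.0069, 0.051]
ee_rot: [-0.004, 0.747, 0.664, -0.004]
contact_force: [-12.4, 1.4, 6.5]
width: 0.0073
```

```bash
python3 chk.py w8
```

```text
yaw -0.1173 tcp in jig -0.0193 -0.0007 z 0.051 nose past lip 0.0467
[0.56986614 0.00693052 0.05096461] [-12.42446711   1.40054416   6.45468404] 0.00725712911640763
```

>>> {"op": "carry_out", "data": {
  "moves": [0, 0.2, -0.02, 0, 0, 0, 0.1, -0.01, 0, 0, 0, 0, 0, 0, 0, 0, 0, 0, 0, 0, 0, 0, 0, 0, 0, 0, 0, 0, 0, 0, 0, 0, 0, 0, 0, 0, 0, 0, 0, 0, 0, 0, 0, 0, 0, 0, 0, 0, 0, 0]
}}

```text
clock: 25.55
position: [0.5717, 0.0067, 0.051]
ee_rot: [-0.005, 0.747, 0.664, -0.004]
contact_force: [-13.7, 1.4, 9.0]
width: 0.0071
```

```bash
python3 chk.py w9; python3 - <<'E'
from h import *
t=manip.get_image("top")[...,::-1]; w=cv2.imread("pics/w9.png")
cv2.imwrite("pics/c9.png",np.hstack([cv2.resize(w,(440,330)),cv2.resize(t[160:290,200:342],(360,330),interpolation=cv2.INTER_CUBIC)]))
E
```

```text
yaw -0.1173 tcp in jig -0.0175 -0.0007 z 0.051 nose past lip 0.0485
[0.57165403 0.00671987 0.05104586] [-13.66866074   1.44139373   9.01082058] 0.007079157078806184
```

View pics/c9.png

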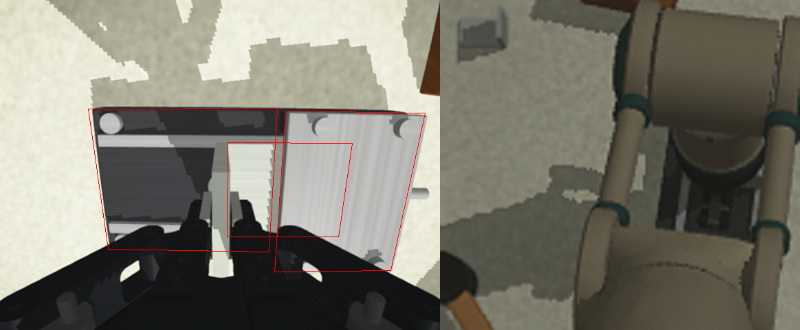

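```bash
python3 - <<'E'
from h import *
s=manip.get_state(); C=cam("wrist",s); J=(.5891,.0054,-.1168); u=np.array([np.cos(J[2]),np.sin(J[2])])
w=p2w(C,[(622,281)],.03)[0]; print("rod tip now jig x",(w[:2]-J[:2])@u)
w=p2w(cam("top"),[((382+.5)/2.75-.5+180,(26+.5)/2.75-.5+165)],.03)[0]; print("rod tip start",(w[:2]-J[:2])@u)
im=cv2.imread("pics/w9_raw.png")[180:420,280:640]
cv2.imwrite("pics/c10.png",cv2.resize(im,None,fx=2.2,fy=2.2,interpolation=cv2.INTER_CUBIC))
E
```

```text
rod tip now jig x 0.13075979707948665
rod tip start 0.11647102269251701
```

View pics/c10.png

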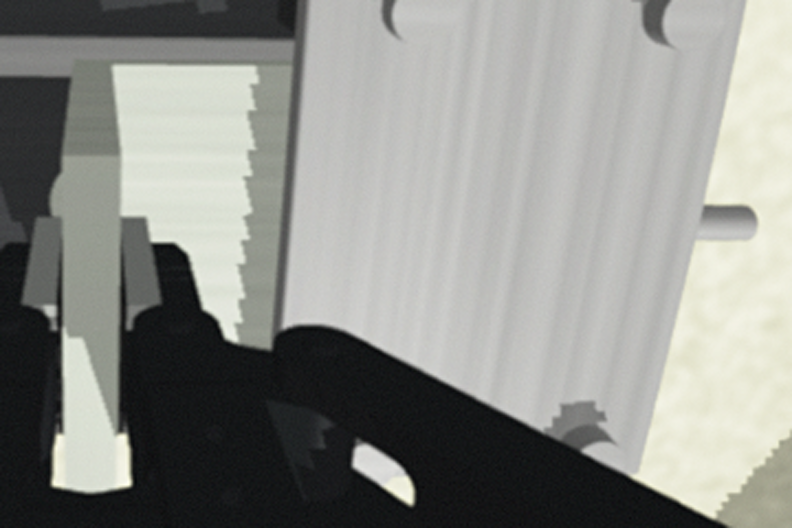

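>>> {"op": "carry_out", "data": {
  "moves": [0, 0.2, -0.02, 0, 0, 0, 0, 0, 0, 0, 0, 0, 0, 0, 0, 0, 0, 0, 0, 0, 0, 0, 0, 0, 0, 0, 0, 0, 0, 0, 0, 0, 0, 0, 0, 0, 0, 0, 0, 0, 0, 0, 0, 0, 0, 0, 0, 0, 0, 0]
}}

```text
clock: 26.65
position: [0.5721, 0.0067, 0.0512]
ee_rot: [-0.006, 0.747, 0.664, -0.005]
contact_force: [-16.1, 1.1, 12.2]
width: 0.0072
```

```bash
python3 chk.py w11
```

```text
yaw -0.1174 tcp in jig -0.017 -0.0007 z 0.0512 nose past lip 0.049
[0.57210186 0.00669819 0.05118357] [-16.13829667   1.11689542  12.18182927] 0.007169628958378332
```

A 2 mm command now gives only 0.4 mm of travel and a rise in force, so the stop is at its hard end. I'm handing in.

```bash
python3 -c "
from rig import manip
print(manip.sign_off()); s=manip.get_state(); print(s['clock'],s['position'],s['contact_force'],s['width'])"
```

```text
the job is handed in; nothing more can be done
None
the job is handed in; nothing more can be done
```

The job is handed in at about 27 s of the 58 s. I pressed the stop pin down with the mallet, put the mallet back upright where it had stood, and pushed the grey angle under the lip. The arm is still holding it there.

**Pin:** the head bottomed on the bed with a sharp force rise, and a later picture showed the pin flush.

**Mallet:** a picture taken after release showed it upright and clear of the jig. I did not re-measure it at the very end.

**Angle:** it is gripped at about 7 mm finger opening, straight to the jig within 0.001 rad by the measured tool pose. The tool itself is tilted about 0.015 rad.

**Stop:**
- The nose works out to about 49 mm past the lip edge. That is 2 mm more than the 47 mm hard end allows, which fits the 2 mm calibration error.
- The rod tip moved back about 14 mm by picture, against the stop's 12 mm travel, which is the same size of error.
- The last 2 mm command moved it only 0.4 mm and raised the push to 16 N along x, which fits the stop being at its hard end. That 16 N includes friction on the runners.

**Bystanders:** nothing was seen to touch them, but I did not measure their positions again. The hand-in reported no verdict, and no state could be read after it.

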